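Clear the slab, then hold a spring clip gaping around the pattern card

TASK

With the yellow scraper block, wipe the three blue glass offcuts off the plywood slab onto the table, keeping your fingers off the glass, and then stand the scraper on the table. Then pinch the orange spring clip by its handles so that its jaws open wide, lift it, and hold it gaping around the red card's upright edge that faces you, one jaw on each side with the edge well inside and neither jaw touching the card, so that I can slip a sample in. Finish while still holding it open there in the air, without pushing hard on the card, and leave the tile stack, the jar and the amber tile where they are.

Things in the scene. Friction and masses are not known exactly. Their poses are not given: they have to be found in the camera images.
- slab: Fixed plywood slab 200 (x) by 220 (y) by 30 mm high on the table. Origin: centre of its underside. x points away from the robot (turned up to 0.25 rad), y left. The offcuts lie on its near strip, slab x -100 to -10 mm. On the far half, at slab y = 0, the red card stands from slab x +20 to +95 mm in a dark wooden foot (x +25 to +95 mm, 30 mm wide, 16 mm high above the slab).
- card: Fixed upright red card on the slab: 75 mm long (its x), 4 mm thick (its y, -2 to +2 mm), 110 mm high (z). Origin: the foot of its free vertical edge, which faces the robot, on the slab's top (30 mm above the table). x runs from that edge into the card, away from the robot; z up. Parallel to the slab's axes.
- card_edge (a point): Point on the card's free vertical edge, 60 mm above the slab top (90 mm above the table): a good height for the middle of the clip jaws. Axes as the card's.
- chip0: Loose blue glass offcut 30 x 24 x 7 mm, 13 g, lying flat on the slab's near strip. Origin: centre of its underside.
- chip1: Loose blue glass offcut 28 x 26 x 7 mm, otherwise like chip0.
- chip2: Loose blue glass offcut 32 x 22 x 7 mm, otherwise like chip0. At the start all three centres lie at slab x -75 to -45 mm, slab y within 50 mm of the middle, so one pass of the scraper along the slab's y at slab x = -60 mm takes them all.
- scraper: Loose scraper block standing on the table, 0.11 to 0.21 kg. Flat base 100 (its x) by 34 (y) by 14 mm high, rubber below, yellow above; on it a black grip 64 (x) by 24 (y) mm, from 14 to 56 mm above the underside. Origin: centre of its underside. Grip it across its y; push with a long side of the base.
- scraper_grip (a point): Middle of the scraper's grip, 40 mm above its underside.
- clip: Loose orange spring clip, 70 g: two mirrored arms on a steel pin, lying on its side, pin vertical. 107 mm long, 28 mm high. Origin: lower end of the pin's axis, on the underside. x points from the pin to the jaws, away from the handles; y left; z up. The jaws reach x = +48 mm and are 24 mm high; fully open the tips stand about 27 mm apart. The handles reach x = -59 mm.
- clip_handles (a point): Where to pinch: between the handles, 40 mm behind the pin, 20 mm above the underside; axes as the clip's. Relaxed, the handles splay: about 48 mm over their outer faces here, 60 mm at the ends. Squeezed across y to the stop the outer faces are parallel, 25 mm apart. It takes about 5 N at first and 11 N at the stop; grip with 20 to 30 N to stay at the stop.
- jaw_left (a joint): Opening angle of the left (+y) arm: 0 closed, 0.30 rad at the stop. The spring closes it.
- jaw_right (a joint): Opening angle of the right (-y) arm, coupled to the left: 0 closed, 0.30 rad at the stop.
- tip_left (a point): Inside end of the left jaw: 46 mm ahead of the pin axis when closed, at mid-height of the clip (14 mm above its underside), 2 mm out from the inner face line.
- tip_right (a point): The same point on the right jaw.
- tile_stack: Bystander: stack of blue tiles, 55 x 55 x 28 mm. Origin: centre of its underside.
- grout_jar: Bystander: jar, 60 mm across, 75 mm high. Origin: centre of its underside.
- amber_tile: Bystander: amber glass tile, 60 x 50 x 10 mm. Origin: centre of its underside.

How it is judged:
On the way, in this order (a step that is already met when the one before it is completed fails the run):
1. all three offcuts wiped off the slab onto the table, the scraper still in the gripper (height (world z) of each of chip0, chip1, chip2 below 0.022 m and contact force between the fingers and scraper above 1 N), for 0.2 s.
2. the scraper put down on the table and let go (height (world z) of scraper below 0.012 m and contact force between the fingers and scraper below 0.2 N and linear speed of scraper below 0.02 m/s), for 0.2 s.
3. the clip lifted off the table with its jaws open (value of joint each of jaw_left, jaw_right above 0.22 rad and height (world z) of clip above 0.02 m and contact force between the fingers and clip above 2 N), for 0.2 s.
At the end, for the whole second after the job is handed in: Offcuts on the table (origins below 22 mm); scraper upright on the table, let go; clip held still by the fingers, arms open over 0.22 rad, in line with the card within 0.35 rad, a tip each side over 4 mm from its middle plane, 7-36 mm past the edge, 22-105 mm above the slab, touching neither (height (world z) of each of chip0, chip1, chip2 below 0.022 m and height (world z) of scraper below 0.012 m and contact force between the fingers and scraper below 0.2 N and angle between scraper's own z axis and vertical below 0.2 rad and value of joint each of jaw_left, jaw_right above 0.22 rad and x of tip_left in the frame of card between 0.007 and 0.036 m and z of tip_left in the frame of card between 0.022 and 0.105 m and y of tip_left in the frame of card above 0.004 m and x of tip_right in the frame of card between 0.007 and 0.036 m and z of tip_right in the frame of card between 0.022 and 0.105 m and y of tip_right in the frame of card below -0.004 m and angle between the x axis of clip and the x axis of card, either way round below 0.35 rad and contact force between the fingers and clip above 2 N and contact force between clip and card below 0.3 N and contact force between clip and slab below 0.3 N and linear speed of clip below 0.03 m/s); the arm keeps its last pose, push and grip.
It fails at once if the fingers touch a glass offcut (contact force between the fingers and chip0 above 0.5 N or contact force between the fingers and chip1 above 0.5 N or contact force between the fingers and chip2 above 0.5 N).
It fails at once if the clip or the gripper is pushed hard against the card (contact force between any of clip, the arm, the fingers and card above 10 N).
It fails at once if a bystander (tile stack, jar, amber tile) is moved (distance of any of tile_stack, grout_jar, amber_tile from where it was at the start of the episode above 0.02 m).
It also fails if it takes over 69 s, if anything falls off the work surface, if the arm or the gripper's body presses on something with over 40 N, if the wrist force passes 120 N, or if a joint passes its speed limit or range.

ROBOT

A 6-joint arm with a two-finger parallel gripper is mounted at the origin on the work surface. World frame = base frame: x ahead of the robot, y to its left, z up, the work surface at z = 0. Lengths are in m, angles in rad, forces in N, time in s.
With the tool pointing down it reaches from about 0.275 to 0.85 m from the base axis. Payload 19 kg.
Tool frame: the origin (TCP) lies at the very end of the fingers, on their centre line; the grasp point (between the pads) lies 19 mm behind it; z points along the fingers, y is the line along which they close (so a half turn about z gives the same grasp; the last joint's range is limited). The gripper opens to 85 mm and grips with 20 to 120 N. Pads are 22 mm wide; open, the fingers measure 114 mm over their backs; the gripper's body (76 mm by 85 mm) begins 54 mm behind the grasp point. The pads swing forward as they close: fully open they stand 13 mm farther back than shut.
Start: joints at [1.147, 0.15, 1.437, -0, 1.554, -0.134], TCP at [0.164, 0.551, 0.231] pointing down, gripper open.
Joint ranges: [-2.8, 2.8], [-0.68, 2.1], [0.12, 2.68], [-1.39, 4.53], [0.16, 2.79], [-2.81, 2.81]. Speed limits (rad/s): [1.89, 1.89, 2.22, 3.01, 3.01, 3.01].

INTERFACE

Orientations are given as a unit quaternion [x, y, z, w].
In Python, from station import arm gives the robot as it stands.
- The arm moves only by the tool jog_arm, never from a script. Its arguments are lists of equal length, an entry for each row: "twist": the turn, a rotation vector about the tool's x, y, z in rad, a list of three; "linear": the shift along the tool's x, y, z in cm, a list of three; "fingers": the opening, from 0 (shut) to 1 (fully open). A call has 1 to 5 rows; each row is the pose to reach, as a shift and turn from the pose commanded when the call began, along the tool's axes at that moment; what a row does not reach only later rows make up. A row lasts 1/10 s, in which the tool goes at most 50 mm and 8.59 degrees, less where a joint would pass 70% of its speed; a pose out of reach is approached as far as the arm can. A call with a gripper value outside its range is refused whole. The fingers move at their own pace and stop on an object; the grip force is fixed at half the most. Time passes only in rows, so rows that repeat a pose let the fingers close. It gives the time, the measured TCP pose, the force, the opening and the grip force at its end, in the units of the state.
- arm.sense(): the state, without advancing time (a new reading comes with each control period).
- arm.capture(name): name is "scene" or "top" or "wrist"; returns (picture, depth): 480x640x3 uint8, red, green, blue; 480x640 float32, m along the optical axis (not along the pixel's ray), 0 where there is no reading.
- arm.camera_model(name): a dict with "mtx" (3x3 intrinsics, pixels), "dist" ([k1, k2, p1, p2, k3] as OpenCV has them; the pictures are not rectified), "R" (3x3) and "t" (3): a world point X has camera coordinates R X + t. Camera axes: x right, y down, z forward; pixel columns grow to the right and rows downward; lengths in m; the calibration is good to about 2 mm. A picture is of the moment at which its call begins: read the wrist's pose just before it. camera_model takes no time and is no camera call; for the wrist camera it gives the pose at the moment of the call.
- arm.hand_in(): hands the job in; it is judged then, once.
The state is a dict: "time_s": time; "joints": joint angles; "qd": joint speeds; "joint_torque": joint torques, N m; "tool_pos": TCP position; "ee_rot": TCP orientation; "contact_force": force on the tool from outside, world axes, zero at the start; "wrist_torque": the same for the moment, N m; "finger_gap": opening from 0.0 (shut) to 1.0 (fully open); "grasp_force": force on a finger pad.
Only numpy, scipy, OpenCV 4.12 (cv2) and the standard library are available. Lean on these libraries where they do the work, as an engineer would, in place of code of your own. Each camera call takes 0.05 s, during which the arm holds its last target. There are 200 camera calls.

## Working session

There is one attempt and no reset: what is moved stays moved. The work goes in short steps, Python scripts to look and compute and a tool call to move; the robot and the scene stay as the last step left them, time stands still between calls to the robot, and variables do not carry over. Pictures are saved under pics/ and viewed, at most 13 in all, crops included, and the job is handed in when it is done.

Besides the shell and the picture viewer there is one more tool, called after "Emit:" by a JSON object that holds its "fn" and its "kwargs", one argument or row to a line. jog_arm: Moves the arm, as the interface text tells. Its arguments: {"type":"object","properties":{"twist":{"type":"array"},"linear":{"type":"array"},"fingers":{"type":"array"}},"required":["twist","linear","fingers"]}

```bash
ls; mkdir -p pics
python3 - <<'E'
from station import arm
import cv2, numpy as np
s=arm.sense(); print(s['time_s'],s['tool_pos'],s['ee_rot'],s['finger_gap'])
for n in ("scene","top"):
    m=arm.camera_model(n); im,d=arm.capture(n)
    print(n,np.round(m['mtx'],1).tolist(),m['dist'],np.round(-m['R'].T@m['t'],3))
    cv2.imwrite(f"pics/{n}0.png",im[:,:,::-1]); np.savez(f"{n}0.npz",im=im,d=d,**{k:np.array(v) for k,v in m.items()})
E
```

```text
pics
0.0 [0.16422268 0.55079996 0.23071346] [ 1.44389350e-01  9.89520782e-01 -5.53974115e-04 -1.72217168e-04] 1.0014973580700721
scene [[510.8, 0.0, 319.2], [0.0, 510.8, 242.6], [0.0, 0.0, 1.0]] [-0.01480011  0.          0.          0.          0.        ] [ 0.906 -0.555  1.038]
top [[579.6, 0.0, 325.1], [0.0, 579.6, 241.2], [0.0, 0.0, 1.0]] [0.00653042 0.         0.         0.         0.        ] [ 0.296 -0.054  1.45 ]
```

View pics/top0.png

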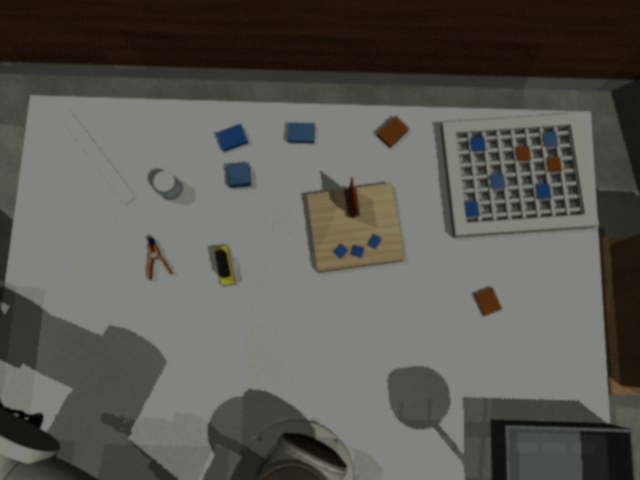

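View pics/scene0.png

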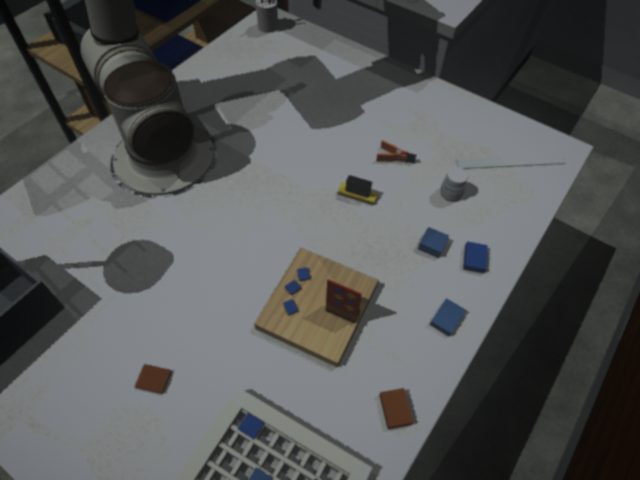

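The top view shows the slab at about (355,227), chips at (340,251), (357,251) and (374,241), and the card at (352,198). The scraper is at (225,265), the clip at (155,257) with its jaws up, and the jar at (165,183). Next I'll measure them.

```bash
cat > h.py <<'E'
import numpy as np, cv2
def ray(m,uv,z):
    uv=np.asarray(uv,float).reshape(-1,1,2)
    p=cv2.undistortPoints(uv,m['mtx'],m['dist']).reshape(-1,2)
    d=np.c_[p,np.ones(len(p))]@m['R']; c=-m['R'].T@m['t']
    return c+d*((z-c[2])/d[:,2])[:,None]
def blobs(im,lo,hi,amin=15,roi=None):
    hsv=cv2.cvtColor(im,cv2.COLOR_RGB2HSV); k=cv2.inRange(hsv,np.array(lo),np.array(hi))
    if roi: q=np.zeros_like(k); q[roi[1]:roi[3],roi[0]:roi[2]]=1; k=k*q
    c,_=cv2.findContours(k,cv2.RETR_EXTERNAL,cv2.CHAIN_APPROX_NONE)
    return [x for x in c if cv2.contourArea(x)>=amin]
def rect(m,c,z):
    w=ray(m,c.reshape(-1,2),z)[:,:2].astype(np.float32)
    (x,y),(a,b),t=cv2.minAreaRect(w)
    if a<b: a,b,t=b,a,t+90
    return np.round([x,y,a,b],4).tolist(), round(float(np.radians((t+90)%180-90)),3)
E
python3 - <<'E'
from h import *
m=dict(np.load('top0.npz')); im=m['im']
hsv=cv2.cvtColor(im,cv2.COLOR_RGB2HSV)
for p in [(330,220),(357,252),(226,250),(222,262),(154,265),(151,241),(155,252),(250,300),(352,190)]: print(p,hsv[p[1],p[0]])
for n,lo,hi,z,r in [('slab',(8,50,60),(25,200,255),.03,(290,170,420,285)),('chip',(100,110,40),(130,255,255),.037,(315,225,395,265)),('yel',(20,120,60),(35,255,255),.014,(200,235,250,295)),('clip',(0,110,50),(18,255,255),.02,(130,225,185,290)),('clipdark',(0,0,0),(180,255,60),.02,(135,228,185,290))]:
    for c in blobs(im,lo,hi,5,r): print(n,rect(m,c,z),cv2.contourArea(c))
a=cv2.resize(im[225:295,125:245],None,fx=6,fy=6,interpolation=cv2.INTER_CUBIC)
cv2.imwrite('pics/crop1.png',a[:,:,::-1])
E
```

```text
(330, 220) [ 20  95 118]
(357, 252) [107 190  86]
(226, 250) [ 29 177 118]
(222, 262) [75 27 19]
(154, 265) [ 26  19 110]
(151, 241) [40 70 11]
(155, 252) [ 12  96 104]
(250, 300) [ 39  14 132]
(352, 190) [  4 205  56]
slab ([0.6087, -0.1251, 0.2219, 0.2036], -1.405) 6450.5
chip ([0.5454, -0.1317, 0.0235, 0.0215], 1.274) 66.5
chip ([0.5442, -0.0909, 0.023, 0.0213], -0.766) 73.5
chip ([0.571, -0.1744, 0.0268, 0.0186], -0.562) 66.0
yel ([0.5039, 0.1984, 0.099, 0.0325], 0.249) 171.5
clip ([0.5037, 0.3732, 0.0821, 0.0542], 0.533) 143.0
clipdark ([0.5522, 0.3831, 0.0339, 0.015], 0.085) 45.0
```

View pics/crop1.png

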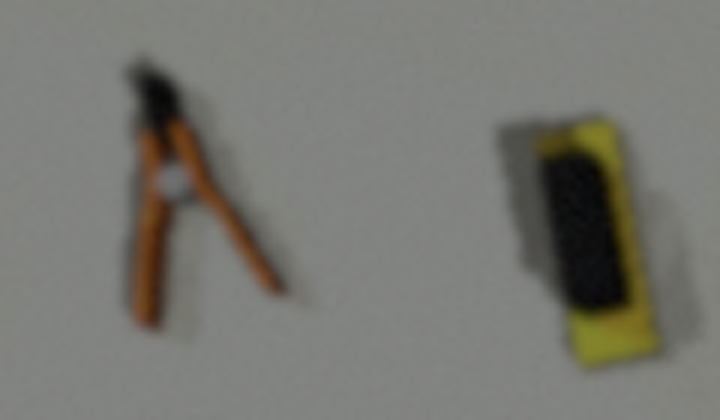

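The crop shows the clip pin at px (154,255), its jaw tip at (148,236) and its handle ends at (150,279) and (171,273). The scraper grip and base are clear.

```bash
cat >> h.py <<'E'
from scipy.spatial.transform import Rotation as Rn
def go(s,pos,ang=None):
    "shift (cm) and turn to reach pos with tool y at world angle ang, pointing straight down"
    R=Rn.from_quat(s['ee_rot']).as_matrix(); a0=np.arctan2(R[1,1],R[0,1])
    if ang is None: ang=a0
    ang=a0+(ang-a0+np.pi/2)%np.pi-np.pi/2
    y=np.array([np.cos(ang),np.sin(ang),0]); z=np.array([0,0,-1.]); T=np.c_[np.cross(y,z),y,z]
    print('t',round(s['time_s'],2),'pos',np.round(s['tool_pos'],4),'ang',round(a0,3),'gap',round(s['finger_gap'],3),'F',np.round(s['contact_force'],1))
    print('linear',np.round(R.T@(np.array(pos)-s['tool_pos'])*100,2),'twist',np.round(Rn.from_matrix(R.T@T).as_rotvec(),3))
E
python3 - <<'E'
from h import *; from station import arm
m=dict(np.load('top0.npz'))
print(ray(m,[(154.2,255.3),(148.3,235.8),(149.7,279.2),(171.3,273.3)],.02)[:,:2].round(4))
sc=np.array([.6087,-.1251]);a=.166;Q=np.array([[np.cos(a),np.sin(a)],[-np.sin(a),np.cos(a)]])
for c in [(.5454,-.1317),(.5442,-.0909),(.571,-.1744)]: print(Q@(c-sc))
go(arm.sense(),[.504,.198,.19],1.82)
E
```

```text
[[0.5224 0.3726]
 [0.5715 0.3915]
 [0.4622 0.3787]
 [0.4784 0.3265]]
[-0.06352043  0.00395033]
[-0.0579622   0.04438777]
[-0.04532803 -0.04239281]
t 0.1 pos [0.1642 0.5508 0.2308] ang 1.281 gap 1.002 F [ 0.3 -0.1 -0.4]
linear [-42.64 -24.1    4.1 ] twist [-0.001 -0.    -0.539]
```

Emit:
{"fn": "jog_arm", "kwargs": {
  "twist": [
    [0,0,-0.54],
    [0,0,-0.54],
    [0,0,-0.54],
    [0,0,-0.54],
    [0,0,-0.54]
  ],
  "linear": [
    [-42.6,-24.1,4],
    [-42.6,-24.1,4],
    [-42.6,-24.1,4],
    [-42.6,-24.1,4],
    [-42.6,-24.1,4]
  ],
  "fingers": [1,1,1,1,1]
}}

```text
time_s: 0.6
tool_pos: [0.3219, 0.3877, 0.2127]
ee_rot: [-0.128, 0.992, -0.0, -0.0]
contact_force: [0.5, 0.5, 0.3]
finger_gap: 0.997
grasp_force: 0.0
```

Run:
```python
from h import *; from station import arm
go(arm.sense(),[.504,.198,.19],1.82)
```

```text
t 0.6 pos [0.3219 0.3877 0.2127] ang 1.827 gap 0.997 F [0.5 0.5 0.3]
linear [-12.81 -22.96   2.26] twist [ 0.    -0.     0.007]
```

Emit:
{"fn": "jog_arm", "kwargs": {
  "twist": [
    [0,0,0],
    [0,0,0],
    [0,0,0],
    [0,0,0],
    [0,0,0]
  ],
  "linear": [
    [-12.8,-23,2.3],
    [-12.8,-23,2.3],
    [-12.8,-23,2.3],
    [-12.8,-23,2.3],
    [-12.8,-23,2.3]
  ],
  "fingers": [1,1,1,1,1]
}}

```text
time_s: 1.1
tool_pos: [0.4935, 0.2062, 0.1909]
ee_rot: [-0.125, 0.992, -0.0, -0.0]
contact_force: [0.7, 0.5, 0.6]
finger_gap: 1.003
grasp_force: 0.0
```

Run:
```python
from h import *; from station import arm
m=arm.camera_model('wrist'); im,d=arm.capture('wrist')
cv2.imwrite('pics/w1.png',im[:,:,::-1]); np.savez('w1.npz',im=im,d=d,**{k:np.array(v) for k,v in m.items()})
for c in blobs(im,(20,120,50),(35,255,255),150): print(rect(m,c,.014),cv2.contourArea(c))
go(arm.sense(),[.504,.198,.19],1.82)
```

```text
([0.5028, 0.1997, 0.0998, 0.0334], 0.249) 4752.5
t 1.15 pos [0.4974 0.2014 0.1897] ang 1.818 gap 1.0 F [ 1.7 -7.6 -3.3]
linear [-0.56 -0.49 -0.02] twist [-0.002 -0.001 -0.002]
```

View pics/w1.png

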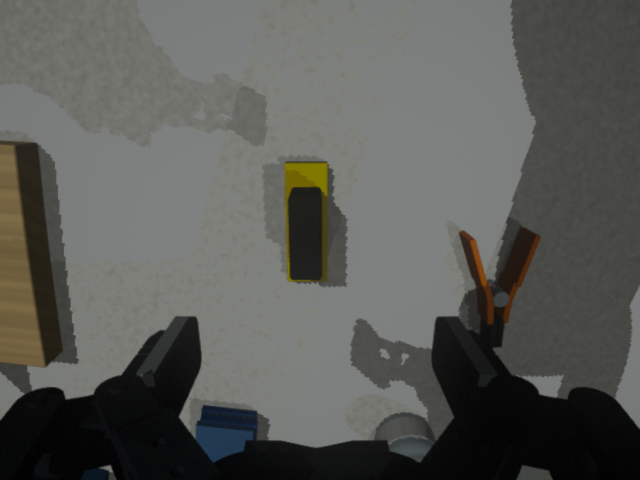

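The wrist view shows the scraper centred at (305,222) and the clip at about (500,290), jaws down. The scraper pose agrees with the top view. I'll let the arm settle.

Emit:
{"fn": "jog_arm", "kwargs": {
  "twist": [
    [0,0,0],
    [0,0,0]
  ],
  "linear": [
    [0,0,0],
    [0,0,0]
  ],
  "fingers": [1,1]
}}

```text
time_s: 1.35
tool_pos: [0.4923, 0.2081, 0.1909]
ee_rot: [-0.124, 0.992, 0.0, -0.0]
contact_force: [-0.2, 0.4, -0.3]
finger_gap: 1.0
grasp_force: 0.0
```

Run:
```python
from h import *; from station import arm
go(arm.sense(),[.5032,.199,.026],1.82)
m=dict(np.load('w1.npz'))
print(ray(m,[(501,298),(493,345),(464,235),(533,232)],.024)[:,:2].round(4))
```

```text
t 1.35 pos [0.4923 0.2081 0.1909] ang 1.82 gap 1.0 F [-0.2  0.4 -0.3]
linear [-0.85 -1.15 16.49] twist [ 0.    -0.001  0.   ]
[[0.5219 0.3748]
 [0.5663 0.3858]
 [0.4775 0.3237]
 [0.4609 0.3784]]
```

Emit:
{"fn": "jog_arm", "kwargs": {
  "twist": [
    [0,0,0],
    [0,0,0],
    [0,0,0],
    [0,0,0],
    [0,0,0]
  ],
  "linear": [
    [-0.85,-1.15,5],
    [-0.85,-1.15,10],
    [-0.85,-1.15,14],
    [-0.85,-1.15,16.5],
    [-0.85,-1.15,16.5]
  ],
  "fingers": [1,1,1,1,1]
}}

```text
time_s: 1.85
tool_pos: [0.501, 0.1997, 0.0233]
ee_rot: [-0.126, 0.992, -0.0, -0.003]
contact_force: [-0.2, 0.5, -0.5]
finger_gap: 0.998
grasp_force: 0.0
```

Run:
```python
from h import *; from station import arm
go(arm.sense(),[.5032,.199,.026],1.82)
```

```text
t 1.85 pos [0.501  0.1997 0.0233] ang 1.823 gap 0.998 F [-0.2  0.5 -0.5]
linear [-0.2  -0.13 -0.28] twist [ 0.    -0.006  0.003]
```

Close, then lift straight up 6 cm.

Emit:
{"fn": "jog_arm", "kwargs": {
  "twist": [
    [0,0,0],
    [0,0,0],
    [0,0,0],
    [0,0,0],
    [0,0,0]
  ],
  "linear": [
    [0,0,0],
    [0,0,0],
    [0,0,0],
    [0,0,0],
    [0,0,0]
  ],
  "fingers": [0,0,0,0,0]
}}

```text
time_s: 2.35
tool_pos: [0.5041, 0.1992, 0.0272]
ee_rot: [-0.125, 0.992, 0.0, 0.001]
contact_force: [-2.7, 0.4, 7.8]
finger_gap: 0.27
grasp_force: 58.5
```

Emit:
{"fn": "jog_arm", "kwargs": {
  "twist": [
    [0,0,0],
    [0,0,0],
    [0,0,0],
    [0,0,0],
    [0,0,0]
  ],
  "linear": [
    [0,0,0],
    [0,0,0],
    [0,0,-2],
    [0,0,-5],
    [0,0,-6]
  ],
  "fingers": [0,0,0,0,0]
}}

```text
time_s: 2.85
tool_pos: [0.5047, 0.1992, 0.089]
ee_rot: [-0.125, 0.992, 0.0, 0.002]
contact_force: [0.5, 0.8, -2.8]
finger_gap: 0.268
grasp_force: 59.5
```

Run:
```python
from h import *; from station import arm
sc=np.array([.6087,-.1251]);a=.166;Q=np.array([[np.cos(a),-np.sin(a)],[np.sin(a),np.cos(a)]])
s=arm.sense(); print(s['grasp_force'])
for y in (.15,-.06,-.17):
  p=sc+Q@[-.06,y]; print(y,p); go(s,[*p,.085],a+np.pi/2)
```

```text
59.544129967689514
0.15 [0.52473898 0.01292372]
t 2.85 pos [0.5047 0.1992 0.089 ] ang 1.821 gap 0.268 F [ 0.5  0.8 -2.8]
linear [  2.67 -18.55   0.39] twist [0.    0.004 0.084]
-0.06 [ 0.5594391  -0.19418954]
t 2.85 pos [0.5047 0.1992 0.089 ] ang 1.821 gap 0.268 F [ 0.5  0.8 -2.8]
linear [  4.43 -39.47   0.39] twist [0.    0.004 0.084]
-0.17 [ 0.57761536 -0.30267743]
t 2.85 pos [0.5047 0.1992 0.089 ] ang 1.821 gap 0.268 F [ 0.5  0.8 -2.8]
linear [  5.36 -50.43   0.39] twist [0.    0.004 0.084]
```

Emit:
{"fn": "jog_arm", "kwargs": {
  "twist": [
    [0,0,0.085],
    [0,0,0.085],
    [0,0,0.085],
    [0,0,0.085],
    [0,0,0.085]
  ],
  "linear": [
    [2.7,-5,0],
    [2.7,-10,0],
    [2.7,-15,0],
    [2.7,-18.6,0],
    [2.7,-18.6,0]
  ],
  "fingers": [0,0,0,0,0]
}}

```text
time_s: 3.35
tool_pos: [0.5243, 0.0078, 0.0859]
ee_rot: [-0.08, 0.997, -0.001, 0.0]
contact_force: [-1.1, 0.6, -0.7]
finger_gap: 0.27
grasp_force: 60.0
```

Run:
```python
from h import *; from station import arm
sc=np.array([.6087,-.1251]);a=.166;Q=np.array([[np.cos(a),-np.sin(a)],[np.sin(a),np.cos(a)]])
s=arm.sense(); p=sc+Q@[-.06,.09]; go(s,[*p,.06],a+np.pi/2)
```

```text
t 3.35 pos [0.5243 0.0078 0.0859] ang 1.732 gap 0.27 F [-1.1  0.6 -0.7]
linear [-0.16 -5.5   2.59] twist [-0.001  0.    -0.005]
```

Emit:
{"fn": "jog_arm", "kwargs": {
  "twist": [
    [0,0,0],
    [0,0,0],
    [0,0,0],
    [0,0,0],
    [0,0,0]
  ],
  "linear": [
    [-0.2,-3,0],
    [-0.2,-5.4,0.5],
    [-0.2,-5.4,1.6],
    [-0.2,-5.4,2.3],
    [-0.2,-5.4,2.6]
  ],
  "fingers": [0,0,0,0,0]
}}

```text
time_s: 3.85
tool_pos: [0.5337, -0.04, 0.059]
ee_rot: [-0.083, 0.997, 0.0, -0.001]
contact_force: [-0.2, 0.1, -1.4]
finger_gap: 0.268
grasp_force: 60.0
```

Emit:
{"fn": "jog_arm", "kwargs": {
  "twist": [
    [0,0,0],
    [0,0,0]
  ],
  "linear": [
    [0,0,0],
    [0,0,0]
  ],
  "fingers": [0,0]
}}

```text
time_s: 4.05
tool_pos: [0.5344, -0.0402, 0.0604]
ee_rot: [-0.083, 0.997, -0.0, 0.0]
contact_force: [0.2, 0.2, -1.3]
finger_gap: 0.274
grasp_force: 60.0
```

Run:
```python
from h import *; from station import arm
sc=np.array([.6087,-.1251]);a=.166;Q=np.array([[np.cos(a),-np.sin(a)],[np.sin(a),np.cos(a)]])
s=arm.sense(); print(Q.T@(s['tool_pos'][:2]-sc)); p=sc+Q@[-.06,-.145]; go(s,[*p,.059],a+np.pi/2)
im,d=arm.capture('scene'); cv2.imwrite('pics/s2.png',cv2.resize(im[200:400,200:420],None,fx=3,fy=3)[:,:,::-1])
```

```text
[-0.059207    0.09598246]
t 4.05 pos [ 0.5344 -0.0402  0.0604] ang 1.737 gap 0.274 F [ 0.2  0.2 -1.3]
linear [  0.08 -24.1    0.15] twist [-0.  0.  0.]
```

View pics/s2.png

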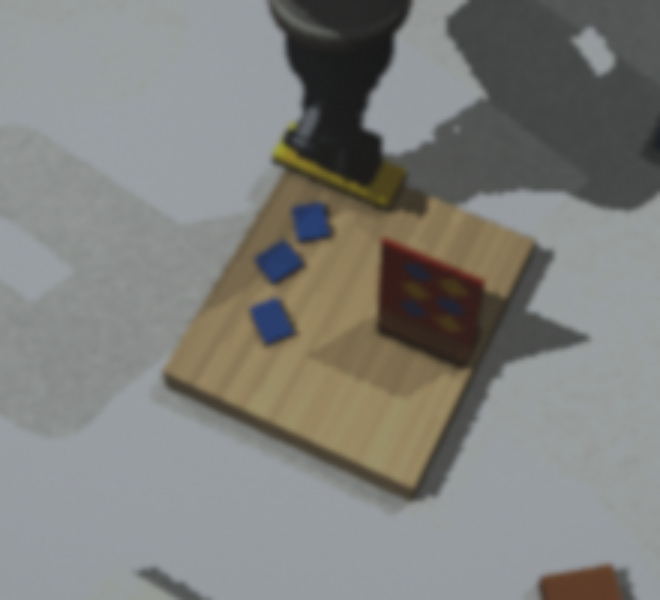

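The scene crop shows the scraper at (340,170) over the slab's left edge, just above the surface. The chips lie ahead of it at (312,220), (279,262) and (272,321), all within its span. I'll sweep.

Emit:
{"fn": "jog_arm", "kwargs": {
  "twist": [
    [0,0,0],
    [0,0,0],
    [0,0,0],
    [0,0,0],
    [0,0,0]
  ],
  "linear": [
    [0,-1,0.1],
    [0,-3,0.1],
    [0,-5,0.1],
    [0,-7,0.1],
    [0,-9,0.1]
  ],
  "fingers": [0,0,0,0,0]
}}

```text
time_s: 4.6
tool_pos: [0.5494, -0.131, 0.0594]
ee_rot: [-0.083, 0.997, -0.0, 0.0]
contact_force: [0.1, -0.6, -2.5]
finger_gap: 0.27
grasp_force: 59.9
```

Emit:
{"fn": "jog_arm", "kwargs": {
  "twist": [
    [0,0,0],
    [0,0,0],
    [0,0,0],
    [0,0,0],
    [0,0,0]
  ],
  "linear": [
    [0,-2,0],
    [0,-4,0],
    [0,-6,0],
    [0,-8,0],
    [0,-10,0]
  ],
  "fingers": [0,0,0,0,0]
}}

```text
time_s: 5.1
tool_pos: [0.5658, -0.2299, 0.0592]
ee_rot: [-0.083, 0.997, -0.0, -0.0]
contact_force: [0.2, 0.0, -1.2]
finger_gap: 0.27
grasp_force: 59.8
```

Emit:
{"fn": "jog_arm", "kwargs": {
  "twist": [
    [0,0,0],
    [0,0,0],
    [0,0,0],
    [0,0,0],
    [0,0,0]
  ],
  "linear": [
    [0,-2,0],
    [0,-4,0],
    [0,-5.5,0],
    [0,-5.5,0],
    [0,-5.5,0]
  ],
  "fingers": [0,0,0,0,0]
}}

```text
time_s: 5.6
tool_pos: [0.5746, -0.2826, 0.059]
ee_rot: [-0.082, 0.997, 0.0, -0.0]
contact_force: [0.6, 0.4, -0.8]
finger_gap: 0.269
grasp_force: 59.9
```

Run:
```python
from h import *; from station import arm
sc=np.array([.6087,-.1251]);a=.166;Q=np.array([[np.cos(a),-np.sin(a)],[np.sin(a),np.cos(a)]])
s=arm.sense(); print(Q.T@(s['tool_pos'][:2]-sc)); go(s,s['tool_pos'],a+np.pi/2)
im,d=arm.capture('scene'); cv2.imwrite('pics/s3.png',cv2.resize(im[220:420,150:420],None,fx=2.5,fy=2.5)[:,:,::-1])
```

```text
[-0.05967208 -0.14974239]
t 5.6 pos [ 0.5746 -0.2826  0.059 ] ang 1.736 gap 0.269 F [ 0.6  0.4 -0.8]
linear [0. 0. 0.] twist [ 0.    -0.    -0.001]
```

View pics/s3.png

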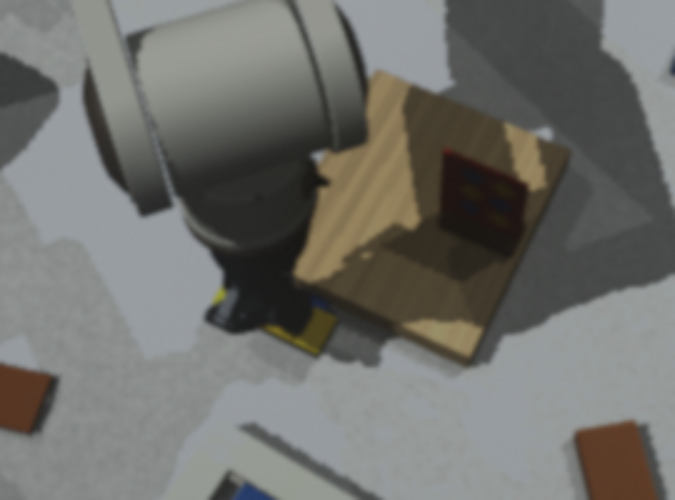

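The slab's near strip is clear and a bit of blue shows at (320,303), just off the slab edge. I'll lift and look.

Emit:
{"fn": "jog_arm", "kwargs": {
  "twist": [
    [0,0,0],
    [0,0,0],
    [0,0,0],
    [0,0,0],
    [0,0,0]
  ],
  "linear": [
    [0,0,-2],
    [0,3,-6],
    [0,8,-10],
    [0,13,-10],
    [0,18,-10]
  ],
  "fingers": [0,0,0,0,0]
}}

```text
time_s: 6.15
tool_pos: [0.5467, -0.1144, 0.1606]
ee_rot: [-0.083, 0.997, -0.001, 0.001]
contact_force: [1.1, 0.5, -2.1]
finger_gap: 0.269
grasp_force: 60.1
```

Run:
```python
from h import *; from station import arm
s=arm.sense()
m=arm.camera_model('top'); im,d=arm.capture('top')
for c in blobs(im,(100,110,30),(130,255,255),8,(320,225,460,300)): print('chip',rect(m,c,.007),cv2.contourArea(c),c.mean((0,1)))
im,d=arm.capture('scene'); cv2.imwrite('pics/s4.png',cv2.resize(im[220:420,150:420],None,fx=2.5,fy=2.5)[:,:,::-1])
go(s,[.504,.199,.16],1.82)
```

```text
chip ([0.5512, -0.2618, 0.0205, 0.0176], 0.029) 47.0 [407.92307692 252.        ]
chip ([0.5897, -0.2566, 0.0311, 0.0179], 0.029) 67.5 [405.70967742 237.58064516]
t 6.15 pos [ 0.5467 -0.1144  0.1606] ang 1.736 gap 0.269 F [ 1.1  0.5 -2.1]
linear [-9.400e-01  3.161e+01  3.000e-02] twist [-0.001  0.002 -0.084]
```

View pics/s4.png

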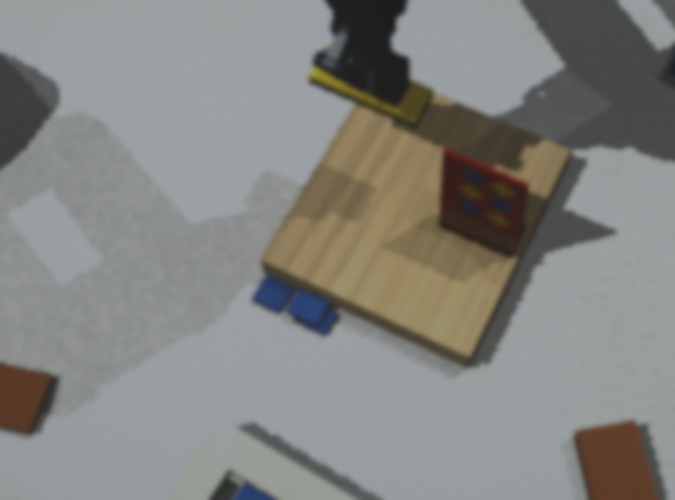

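All three chips are off, lying at (272,293) and (312,305), with one resting partly on another. Now I'll return the scraper to clear table.

Emit:
{"fn": "jog_arm", "kwargs": {
  "twist": [
    [0,0,0],
    [0,0,0],
    [0,0,0],
    [0,0,0],
    [0,0,0]
  ],
  "linear": [
    [0,5,0],
    [0,10,0],
    [0,15,0],
    [0,20,0],
    [0,25,0]
  ],
  "fingers": [0,0,0,0,0]
}}

```text
time_s: 6.75
tool_pos: [0.5048, 0.1325, 0.1591]
ee_rot: [-0.083, 0.997, -0.0, 0.0]
contact_force: [1.4, -0.0, -1.6]
finger_gap: 0.271
grasp_force: 60.3
```

Emit:
{"fn": "jog_arm", "kwargs": {
  "twist": [
    [0,0,0],
    [0,0,0],
    [0,0,0],
    [0,0,0],
    [0,0,0]
  ],
  "linear": [
    [0,3,2],
    [0,3,6],
    [0,3,9.5],
    [0,3,11.5],
    [0,3,12.5]
  ],
  "fingers": [0,0,0,0,0]
}}

```text
time_s: 7.25
tool_pos: [0.4997, 0.1601, 0.0321]
ee_rot: [-0.083, 0.997, -0.0, -0.001]
contact_force: [0.3, -0.4, -0.7]
finger_gap: 0.267
grasp_force: 60.2
```

Run:
```python
from h import *; from station import arm
s=arm.sense(); go(s,[*s['tool_pos'][:2],.0275])
```

```text
t 7.25 pos [0.4997 0.1601 0.0321] ang 1.737 gap 0.267 F [ 0.3 -0.4 -0.7]
linear [-0.    0.    0.46] twist [-0.    -0.003 -0.   ]
```

Emit:
{"fn": "jog_arm", "kwargs": {
  "twist": [
    [0,0,0],
    [0,0,0],
    [0,0,0],
    [0,0,0]
  ],
  "linear": [
    [0,0,0.2],
    [0,0,0.4],
    [0,0,0.5],
    [0,0,0.5]
  ],
  "fingers": [0,0,0,0]
}}

```text
time_s: 7.65
tool_pos: [0.5013, 0.1599, 0.0297]
ee_rot: [-0.082, 0.997, 0.0, 0.001]
contact_force: [0.4, -0.1, -1.3]
finger_gap: 0.268
grasp_force: 60.2
```

Emit:
{"fn": "jog_arm", "kwargs": {
  "twist": [
    [0,0,0],
    [0,0,0],
    [0,0,0],
    [0,0,0],
    [0,0,0]
  ],
  "linear": [
    [0,0,0],
    [0,0,0],
    [0,0,0],
    [0,0,0],
    [0,0,0]
  ],
  "fingers": [0.6,1,1,1,1]
}}

```text
time_s: 8.15
tool_pos: [0.5009, 0.1599, 0.0289]
ee_rot: [-0.083, 0.997, -0.0, 0.0]
contact_force: [0.2, -0.2, 0.2]
finger_gap: 0.998
grasp_force: 0.0
```

Emit:
{"fn": "jog_arm", "kwargs": {
  "twist": [
    [0,0,0],
    [0,0,0],
    [0,0,0],
    [0,0,0],
    [0,0,0]
  ],
  "linear": [
    [0,0,0],
    [0,0,-3],
    [0,0,-8],
    [0,0,-12],
    [0,0,-17]
  ],
  "fingers": [1,1,1,1,1]
}}

```text
time_s: 8.65
tool_pos: [0.5002, 0.1598, 0.1999]
ee_rot: [-0.083, 0.997, -0.0, -0.001]
contact_force: [1.0, -0.4, 0.6]
finger_gap: 0.995
grasp_force: 0.0
```

Run:
```python
from h import *; from station import arm
s=arm.sense(); go(s,[.47,.34,.20],.35+np.pi/2)
```

```text
t 8.65 pos [0.5002 0.1598 0.1999] ang 1.736 gap 0.995 F [ 1.  -0.4  0.6]
linear [ 0.02 18.27 -0.02] twist [ 0.    -0.001 -0.185]
```

Emit:
{"fn": "jog_arm", "kwargs": {
  "twist": [
    [0,0,-0.18],
    [0,0,-0.18],
    [0,0,-0.18],
    [0,0,-0.18],
    [0,0,-0.18]
  ],
  "linear": [
    [0,5,0],
    [0,10,0],
    [0,15,0],
    [0,18.3,0],
    [0,18.3,0]
  ],
  "fingers": [1,1,1,1,1]
}}

```text
time_s: 9.15
tool_pos: [0.4696, 0.3438, 0.1985]
ee_rot: [-0.174, 0.985, 0.0, -0.0]
contact_force: [1.1, 0.0, 0.3]
finger_gap: 1.002
grasp_force: 0.0
```

Emit:
{"fn": "jog_arm", "kwargs": {
  "twist": [
    [0,0,0],
    [0,0,0]
  ],
  "linear": [
    [0,0,0],
    [0,0,0]
  ],
  "fingers": [1,1]
}}

```text
time_s: 9.35
tool_pos: [0.471, 0.3396, 0.1988]
ee_rot: [-0.171, 0.985, -0.0, -0.0]
contact_force: [-0.7, 0.4, 0.1]
finger_gap: 0.998
grasp_force: 0.0
```

Run:
```python
from h import *; from station import arm
s=arm.sense(); go(s,s['tool_pos'])
m=arm.camera_model('wrist'); im,d=arm.capture('wrist')
np.savez('w2.npz',im=im,d=d,**{k:np.array(v) for k,v in m.items()})
cv2.imwrite('pics/w2.png',im[:,:,::-1])
for c in blobs(im,(3,120,30),(18,255,255),60):
  print(cv2.contourArea(c),c.mean((0,1)),rect(m,c,.024))
```

```text
t 9.35 pos [0.471  0.3396 0.1988] ang 1.915 gap 0.998 F [-0.7  0.4  0.1]
linear [0. 0. 0.] twist [-0. -0. -0.]
841.0 [352.81958763 263.93814433] ([0.5005, 0.3811, 0.0849, 0.0121], 0.053)
557.5 [315.64974619 262.77664975] ([0.5097, 0.3533, 0.0865, 0.0088], 0.584)
```

View pics/w2.png

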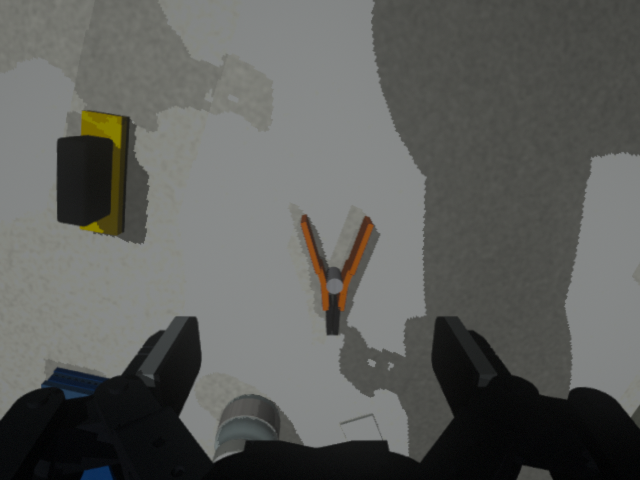

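The wrist view shows the pin at (335,286), the jaw tip at (333,334) and the handle ends at (305,217) and (371,219). The scraper stands upright at left.

Run:
```python
from h import *; from station import arm
m=dict(np.load('w2.npz'))
P=np.array([ray(m,[p],z)[0,:2] for p,z in [((335,286),.03),((333,333),.026),((305,216),.026),((371,218),.026)]]); print(P.round(4))
h=P[2:].mean(0); b=lambda v: np.arctan2(v[1],v[0]); print(b(P[1]-P[0]),b(P[0]-h),b(P[1]-h),np.linalg.norm(P[1]-h))
a=.318; u=np.array([np.cos(a),np.sin(a)]); print(P[1]-.088*u, P[0]-.04*u,P[0]+.048*u)
go(arm.sense(),[*(P[0]-.04*u),.06],a+np.pi/2)
```

```text
[[0.5207 0.3735]
 [0.5648 0.3884]
 [0.4737 0.3306]
 [0.4575 0.3807]]
0.3251377576907006 0.31305431421015173 0.31844095825981533 0.1045007489317633
[0.48125664 0.36087362] [0.48270484 0.36100026] [0.56629275 0.38851499]
t 9.4 pos [0.4711 0.3395 0.1989] ang 1.915 gap 0.999 F [ 0.1 -0.1 -0.4]
linear [-1.82  1.64 13.89] twist [-0.    -0.     0.026]
```

Emit:
{"fn": "jog_arm", "kwargs": {
  "twist": [
    [0,0,0.026],
    [0,0,0.026],
    [0,0,0.026],
    [0,0,0.026],
    [0,0,0.026]
  ],
  "linear": [
    [-1.8,1.6,4],
    [-1.8,1.6,8],
    [-1.8,1.6,12],
    [-1.8,1.6,14],
    [-1.8,1.6,14]
  ],
  "fingers": [1,1,1,1,1]
}}

```text
time_s: 9.9
tool_pos: [0.4815, 0.3598, 0.0561]
ee_rot: [-0.158, 0.987, -0.001, -0.002]
contact_force: [-0.2, -0.7, 0.6]
finger_gap: 1.001
grasp_force: 0.0
```

Run:
```python
from h import *; from station import arm
go(arm.sense(),[.482,.361,.003],.318+np.pi/2)
```

```text
t 9.9 pos [0.4815 0.3598 0.0561] ang 1.889 gap 1.001 F [-0.2 -0.7  0.6]
linear [-0.12  0.11  5.31] twist [-0.001 -0.005 -0.   ]
```

Emit:
{"fn": "jog_arm", "kwargs": {
  "twist": [
    [0,0,0],
    [0,0,0],
    [0,0,0],
    [0,0,0],
    [0,0,0]
  ],
  "linear": [
    [0,0,2],
    [0,0,4],
    [0,0,5],
    [0,0,5.5],
    [0,0,5.5]
  ],
  "fingers": [1,1,1,1,1]
}}

```text
time_s: 10.4
tool_pos: [0.4827, 0.3614, 0.0044]
ee_rot: [-0.159, 0.987, 0.0, 0.0]
contact_force: [0.2, -0.2, 0.5]
finger_gap: 1.0
grasp_force: 0.0
```

Run:
```python
from h import *; from station import arm
go(arm.sense(),[.482,.361,.003],.318+np.pi/2)
```

```text
t 10.4 pos [0.4827 0.3614 0.0044] ang 1.89 gap 1.0 F [ 0.2 -0.2  0.5]
linear [ 0.08 -0.02  0.14] twist [0.    0.    0.001]
```

Emit:
{"fn": "jog_arm", "kwargs": {
  "twist": [
    [0,0,0],
    [0,0,0],
    [0,0,0],
    [0,0,0],
    [0,0,0]
  ],
  "linear": [
    [0,0,0.1],
    [0,0,0.1],
    [0,0,0.1],
    [0,0,0.1],
    [0,0,0.1]
  ],
  "fingers": [0.7,0.55,0.4,0.3,0.2]
}}

```text
time_s: 10.9
tool_pos: [0.4831, 0.3619, 0.0046]
ee_rot: [-0.159, 0.987, 0.0, 0.001]
contact_force: [-1.3, -3.8, 13.4]
finger_gap: 0.251
grasp_force: 60.8
```

Emit:
{"fn": "jog_arm", "kwargs": {
  "twist": [
    [0,0,0],
    [0,0,0],
    [0,0,0],
    [0,0,0],
    [0,0,0]
  ],
  "linear": [
    [0,0,0],
    [0,0,0],
    [0,0,0],
    [0,0,0],
    [0,0,0]
  ],
  "fingers": [0.2,0.2,0.2,0.2,0.2]
}}

```text
time_s: 11.4
tool_pos: [0.4831, 0.3619, 0.0046]
ee_rot: [-0.159, 0.987, 0.0, 0.001]
contact_force: [-3.1, -2.9, 14.7]
finger_gap: 0.253
grasp_force: 60.8
```

Gripped. I'll lift and look.

Emit:
{"fn": "jog_arm", "kwargs": {
  "twist": [
    [0,0,0],
    [0,0,0],
    [0,0,0],
    [0,0,0],
    [0,0,0]
  ],
  "linear": [
    [0,0,-1],
    [0,0,-4],
    [0,0,-8],
    [0,0,-10],
    [0,0,-10]
  ],
  "fingers": [0.2,0.2,0.2,0.2,0.2]
}}

```text
time_s: 11.9
tool_pos: [0.4836, 0.3623, 0.1069]
ee_rot: [-0.159, 0.987, 0.001, 0.003]
contact_force: [-0.0, 0.2, -0.7]
finger_gap: 0.257
grasp_force: 59.0
```

Run:
```python
from h import *; from station import arm
s=arm.sense(); go(s,s['tool_pos'])
m=arm.camera_model('wrist'); im,d=arm.capture('wrist')
np.savez('w3.npz',im=im,d=d,**{k:np.array(v) for k,v in m.items()})
i2,d2=arm.capture('scene'); np.savez('s5.npz',im=i2,d=d2,**{k:np.array(v) for k,v in arm.camera_model('scene').items()})
a=cv2.resize(i2[60:220,320:520],(500,400))
cv2.imwrite('pics/w3.png',np.hstack([im[230:480,170:470],cv2.resize(i2[60:220,320:520],(312,250))])[:,:,::-1])
```

```text
t 11.9 pos [0.4836 0.3623 0.1069] ang 1.89 gap 0.257 F [-0.   0.2 -0.7]
linear [0. 0. 0.] twist [ 0.001  0.005 -0.   ]
```

View pics/w3.png

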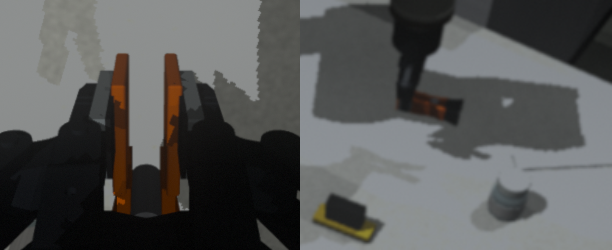

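The wrist crop shows both handles squeezed parallel between the pads, with ends at full-frame px (292,284) and (340,284) and the pin near (315,405). The scene view shows the clip lifted and the scraper upright.

Run:
```python
from h import *; from station import arm
m=dict(np.load('w3.npz')); s=arm.sense(); R=Rn.from_quat(s['ee_rot']).as_matrix()
for p in [(292,284),(340,284),(284,284),(351,284),(316,403)]:
  print(p,((ray(m,[p],.129)[0]-s['tool_pos'])@R).round(4))
# card edge check from top picture: red blob and slab
t=dict(np.load('top0.npz')); im=t['im']
for c in blobs(im,(0,120,25),(8,255,255),5,(330,165,375,225)):
  w=ray(t,c.reshape(-1,2),.14)[:,:2]; print('card',rect(t,c,.14),cv2.contourArea(c),w.min(0),w.max(0))
a=.166;Q=np.array([[np.cos(a),-np.sin(a)],[np.sin(a),np.cos(a)]]); print('edge',np.array([.6087,-.1251])+Q@[.02,0])
# scene view: clip dark jaw pixels
```

```text
(292, 284) [ 0.0244 -0.0078 -0.0259]
(340, 284) [ 0.0244  0.0075 -0.0259]
(284, 284) [ 0.0244 -0.0103 -0.0259]
(351, 284) [ 0.0244  0.011  -0.0259]
(316, 403) [-0.0219 -0.0002 -0.0259]
card ([0.6487, -0.1155, 0.0749, 0.0145], 0.14) 93.0 [ 0.6111133 -0.1250054] [ 0.68573651 -0.10535263]
edge [ 0.62842507 -0.12179523]
```

Run:
```python
from h import *
sc=np.array([.6087,-.1251]);a=.166;Q=np.array([[np.cos(a),-np.sin(a)],[np.sin(a),np.cos(a)]])
for n in('top0','scene0'):
  m=dict(np.load(n+'.npz')); v,u=np.mgrid[0:480,0:640]
  p=cv2.undistortPoints(np.c_[u.ravel(),v.ravel()].astype(float).reshape(-1,1,2),m['mtx'],m['dist']).reshape(-1,2)
  D=m['d'].ravel(); X=(np.c_[p,np.ones(len(p))]*D[:,None]-m['t'])@m['R']
  k=(D>0)&(abs(X[:,0]-.66)<.09)&(abs(X[:,1]+.115)<.06)
  for lo,hi in((.06,.09),(.09,.12),(.12,.16)):
    Y=X[k&(X[:,2]>lo)&(X[:,2]<hi)]
    if len(Y):
      S=(Y[:,:2]-sc)@Q; print(n,lo,len(Y),'slabframe',np.percentile(S,[2,50,98],axis=0).round(4).tolist(),Y[:,2].max().round(3))
```

```text
top0 0.06 41 slabframe [[0.0192, -0.0029], [0.0509, 0.0001], [0.091, 0.0006]] 0.09
top0 0.09 35 slabframe [[0.0197, -0.0029], [0.0521, 0.0001], [0.0916, 0.0007]] 0.119
top0 0.12 82 slabframe [[0.0197, -0.0038], [0.0564, -0.001], [0.093, 0.0006]] 0.144
scene0 0.06 222 slabframe [[0.0217, -0.0041], [0.0593, -0.002], [0.0944, -0.0003]] 0.09
scene0 0.09 243 slabframe [[0.0216, -0.0036], [0.0576, -0.0019], [0.0945, 0.0001]] 0.12
scene0 0.12 235 slabframe [[0.0214, -0.0035], [0.059, -0.0016], [0.0941, 0.0022]] 0.143
```

Run:
```python
from h import *; from station import arm
sc=np.array([.6087,-.1251]);a=.166;Q=np.array([[np.cos(a),-np.sin(a)],[np.sin(a),np.cos(a)]])
p=sc+Q@[-.1,-.0005]; print(p); go(arm.sense(),[*p,.11],a+np.pi/2)
```

```text
[ 0.51015726 -0.14211699]
t 12.0 pos [0.4823 0.3616 0.1031] ang 1.89 gap 0.255 F [-0.1  0.  -1.5]
linear [ 13.16 -48.7   -0.7 ] twist [0.    0.    0.153]
```

Emit:
{"fn": "jog_arm", "kwargs": {
  "twist": [
    [0,0,0],
    [0,0,0.05],
    [0,0,0.1],
    [0,0,0.15],
    [0,0,0.153]
  ],
  "linear": [
    [0.5,-2,-0.7],
    [1.5,-6,-0.7],
    [2.6,-10,-0.7],
    [3.8,-14,-0.7],
    [5,-18,-0.7]
  ],
  "fingers": [0.2,0.2,0.2,0.2,0.2]
}}

```text
time_s: 12.5
tool_pos: [0.4904, 0.1733, 0.1085]
ee_rot: [-0.082, 0.997, -0.0, -0.001]
contact_force: [0.8, -0.6, -0.5]
finger_gap: 0.25
grasp_force: 59.0
```

Run:
```python
from h import *; from station import arm
sc=np.array([.6087,-.1251]);a=.166;Q=np.array([[np.cos(a),-np.sin(a)],[np.sin(a),np.cos(a)]])
p=sc+Q@[-.1,-.0005]; print(p); go(arm.sense(),[*p,.11],a+np.pi/2)
```

```text
[ 0.51015726 -0.14211699]
t 12.5 pos [0.4904 0.1733 0.1085] ang 1.735 gap 0.25 F [ 0.8 -0.6 -0.5]
linear [  3.22 -31.44  -0.13] twist [-0.    -0.002 -0.001]
```

Emit:
{"fn": "jog_arm", "kwargs": {
  "twist": [
    [0,0,0],
    [0,0,0],
    [0,0,0],
    [0,0,0],
    [0,0,0]
  ],
  "linear": [
    [1,-4,0],
    [2,-8,0],
    [3.2,-12,0],
    [3.2,-16,0],
    [3.2,-20,0]
  ],
  "fingers": [0.2,0.2,0.2,0.2,0.2]
}}

```text
time_s: 13.0
tool_pos: [0.4921, -0.0291, 0.1089]
ee_rot: [-0.083, 0.997, 0.0, -0.001]
contact_force: [0.2, 0.6, 0.1]
finger_gap: 0.257
grasp_force: 59.0
```

Emit:
{"fn": "jog_arm", "kwargs": {
  "twist": [
    [0,0,0],
    [0,0,0],
    [0,0,0],
    [0,0,0],
    [0,0,0]
  ],
  "linear": [
    [0,-4,0],
    [0,-8,0],
    [0,-10.5,0],
    [0,-11.4,0],
    [0,-11.4,0]
  ],
  "fingers": [0.2,0.2,0.2,0.2,0.2]
}}

```text
time_s: 13.5
tool_pos: [0.5113, -0.1404, 0.1088]
ee_rot: [-0.082, 0.997, 0.0, -0.001]
contact_force: [-0.6, 0.8, 0.0]
finger_gap: 0.255
grasp_force: 59.0
```

Emit:
{"fn": "jog_arm", "kwargs": {
  "twist": [
    [0,0,0],
    [0,0,0]
  ],
  "linear": [
    [0,0,0],
    [0,0,0]
  ],
  "fingers": [0.2,0.2]
}}

```text
time_s: 13.7
tool_pos: [0.5116, -0.1387, 0.1097]
ee_rot: [-0.084, 0.996, 0.0, -0.0]
contact_force: [0.1, -0.3, -1.0]
finger_gap: 0.254
grasp_force: 59.0
```

```bash
cat > clip.py <<'E'
from h import *; from station import arm
sc=np.array([.6087,-.1251]);a=.166;Q=np.array([[np.cos(a),-np.sin(a)],[np.sin(a),np.cos(a)]])
def look(pic,tx=-.037):
    s=arm.sense(); print('slab',((s['tool_pos'][:2]-sc)@Q).round(4)); go(s,[*(sc+Q@[tx,-.0005]),.083],a+np.pi/2)
    T=[]
    for n in('top','scene'):
        m=arm.camera_model(n); im,d=arm.capture(n); T.append(im)
        v,u=np.mgrid[0:480,0:640]; hsv=cv2.cvtColor(im,cv2.COLOR_RGB2HSV)
        p=cv2.undistortPoints(np.c_[u.ravel(),v.ravel()].astype(float).reshape(-1,1,2),m['mtx'],m['dist']).reshape(-1,2)
        D=d.ravel(); X=(np.c_[p,np.ones(len(p))]*D[:,None]-m['t'])@m['R']
        S=np.c_[(X[:,:2]-sc)@Q,X[:,2]]; H=S[:,2]-(s['tool_pos'][2]-.0046)
        k=(D>0)&(H>.002)&(H<.034)&(S[:,0]<.017 if tx<-.05 else S[:,0]<.06)&(abs(S[:,1])<.03)
        for x in np.arange(-.08,.06,.01):
            q=S[k&(abs(S[:,0]-x)<.005)]
            if len(q)>2: print(n,round(x,3),len(q),'y',q[:,1].min().round(4),q[:,1].max().round(4),'z',q[:,2].min().round(3),q[:,2].max().round(3),'xmax',q[:,0].max().round(4))
    A=cv2.resize(T[0][170:280,300:410],(400,400),interpolation=2); B=cv2.resize(T[1][220:370,240:390],(400,400),interpolation=2)
    cv2.imwrite(pic,np.hstack([A,B])[:,:,::-1])
E
python3 -c "
from clip import *
look('pics/c1.png',-.1)"
```

```text
slab [-0.0981  0.0026]
t 13.7 pos [ 0.5116 -0.1387  0.1097] ang 1.738 gap 0.254 F [ 0.1 -0.3 -1. ]
linear [ 0.19 -0.31  2.67] twist [ 0.    -0.     0.001]
scene -0.08 66 y -0.0114 0.0129 z 0.108 0.135 xmax -0.0751
scene -0.07 75 y -0.0115 0.0147 z 0.108 0.137 xmax -0.0651
scene -0.06 58 y -0.0103 0.0146 z 0.107 0.136 xmax -0.0553
scene -0.05 85 y -0.0125 0.0151 z 0.108 0.137 xmax -0.045
scene -0.04 66 y -0.0143 0.0158 z 0.109 0.134 xmax -0.0351
scene -0.03 70 y -0.0152 0.0182 z 0.108 0.133 xmax -0.0254
scene -0.02 75 y -0.0164 0.0188 z 0.108 0.133 xmax -0.015
scene -0.01 56 y -0.0182 0.0211 z 0.108 0.133 xmax -0.0073
```

View pics/c1.png

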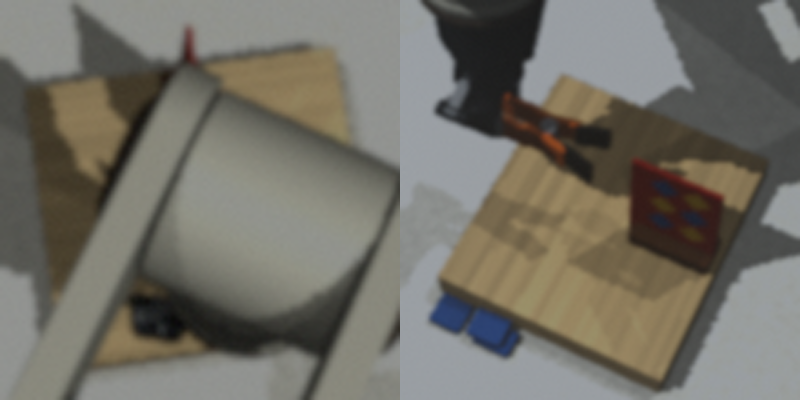

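The right panel shows the clip held level with its jaws gaping, tips at about (600,140) and (585,170), lined up with the card's near edge at (632,205). I'll lower first, then advance.

Emit:
{"fn": "jog_arm", "kwargs": {
  "twist": [
    [0,0,0],
    [0,0,0],
    [0,0,0],
    [0,0,0],
    [0,0,0]
  ],
  "linear": [
    [0,-0.2,1],
    [0,-0.25,2],
    [0,-0.25,2.6],
    [0,-0.25,2.6],
    [0,-0.25,2.6]
  ],
  "fingers": [0.2,0.2,0.2,0.2,0.2]
}}

```text
time_s: 14.3
tool_pos: [0.5121, -0.1425, 0.0837]
ee_rot: [-0.083, 0.997, 0.0, -0.0]
contact_force: [0.8, 0.3, -0.4]
finger_gap: 0.25
grasp_force: 59.0
```

Emit:
{"fn": "jog_arm", "kwargs": {
  "twist": [
    [0,0,0],
    [0,0,0],
    [0,0,0],
    [0,0,0],
    [0,0,0]
  ],
  "linear": [
    [-0.5,0,0],
    [-1,0,0],
    [-1.5,0,0],
    [-2,0,0],
    [-2.3,0,0]
  ],
  "fingers": [0.2,0.2,0.2,0.2,0.2]
}}

```text
time_s: 14.8
tool_pos: [0.5354, -0.1385, 0.0839]
ee_rot: [-0.083, 0.997, -0.0, 0.0]
contact_force: [-0.5, 1.1, -1.6]
finger_gap: 0.258
grasp_force: 59.0
```

```bash
python3 -c "
from clip import *
look('pics/c2.png',-.051+.004)" | grep -v top
```

```text
slab [-0.0745 -0.0011]
t 14.8 pos [ 0.5354 -0.1385  0.0839] ang 1.737 gap 0.258 F [-0.5  1.1 -1.6]
linear [-2.75  0.06  0.09] twist [-0.  0.  0.]
scene -0.07 51 y -0.026 0.0109 z 0.082 0.113 xmax -0.065
scene -0.06 81 y -0.0189 0.0143 z 0.082 0.113 xmax -0.0551
scene -0.05 65 y -0.0148 0.0103 z 0.082 0.11 xmax -0.0453
scene -0.04 58 y -0.0145 0.0091 z 0.083 0.11 xmax -0.035
scene -0.03 68 y -0.0151 0.0104 z 0.084 0.11 xmax -0.025
scene -0.02 79 y -0.0174 0.0132 z 0.082 0.108 xmax -0.0151
scene -0.01 69 y -0.0184 0.012 z 0.082 0.108 xmax -0.0051
scene -0.0 69 y -0.0194 0.0155 z 0.082 0.108 xmax 0.0049
scene 0.01 59 y -0.0214 0.0157 z 0.082 0.108 xmax 0.0148
scene 0.02 22 y -0.022 -0.0008 z 0.083 0.113 xmax 0.0245
scene 0.03 29 y -0.004 -0.0004 z 0.083 0.113 xmax 0.0339
scene 0.04 34 y -0.0033 -0.0009 z 0.083 0.113 xmax 0.0449
scene 0.05 32 y -0.0037 -0.0003 z 0.083 0.112 xmax 0.0542
scene 0.06 17 y -0.0033 0.0004 z 0.081 0.112 xmax 0.06
```

Emit:
{"fn": "jog_arm", "kwargs": {
  "twist": [
    [0,0,0],
    [0,0,0],
    [0,0,0],
    [0,0,0],
    [0,0,0]
  ],
  "linear": [
    [-0.5,0.15,0],
    [-1,0.15,0],
    [-1.6,0.15,0],
    [-2.2,0.15,0],
    [-2.7,0.15,0]
  ],
  "fingers": [0.2,0.2,0.2,0.2,0.2]
}}

```text
time_s: 15.4
tool_pos: [0.5618, -0.1326, 0.0838]
ee_rot: [-0.083, 0.997, -0.0, -0.0]
contact_force: [0.0, -0.1, -0.6]
finger_gap: 0.256
grasp_force: 59.0
```

Emit:
{"fn": "jog_arm", "kwargs": {
  "twist": [
    [0,0,0],
    [0,0,0],
    [0,0,0]
  ],
  "linear": [
    [0,0,0],
    [0,0,0],
    [0,0,0]
  ],
  "fingers": [0.2,0.2,0.2]
}}

```text
time_s: 15.7
tool_pos: [0.561, -0.1327, 0.0839]
ee_rot: [-0.083, 0.997, -0.0, -0.0]
contact_force: [0.4, 0.3, -0.4]
finger_gap: 0.254
grasp_force: 59.0
```

```bash
python3 -c "
from clip import *
look('pics/c3.png',-.047)" | grep -v top
```

```text
slab [-0.0483  0.0003]
t 15.7 pos [ 0.561  -0.1327  0.0839] ang 1.737 gap 0.254 F [ 0.4  0.3 -0.4]
linear [-0.13 -0.08  0.09] twist [-0. -0.  0.]
scene -0.05 4 y 0.0067 0.0087 z 0.087 0.1 xmax -0.0461
scene -0.04 81 y -0.0246 0.0143 z 0.083 0.113 xmax -0.0355
scene -0.03 70 y -0.0149 0.0107 z 0.082 0.111 xmax -0.025
scene -0.02 71 y -0.0142 0.0119 z 0.082 0.11 xmax -0.0151
scene -0.01 61 y -0.0121 0.0104 z 0.081 0.111 xmax -0.0051
scene -0.0 79 y -0.0149 0.0127 z 0.082 0.111 xmax 0.0048
scene 0.01 65 y -0.0167 0.0131 z 0.082 0.107 xmax 0.0149
scene 0.02 50 y -0.017 0.0065 z 0.083 0.113 xmax 0.0249
scene 0.03 59 y -0.0186 -0.0006 z 0.084 0.113 xmax 0.0346
scene 0.04 62 y -0.0209 -0.0006 z 0.082 0.112 xmax 0.0447
scene 0.05 33 y -0.004 -0.0004 z 0.081 0.113 xmax 0.0544
scene 0.06 18 y -0.0033 -0.0002 z 0.085 0.113 xmax 0.0598
```

View pics/c3.png

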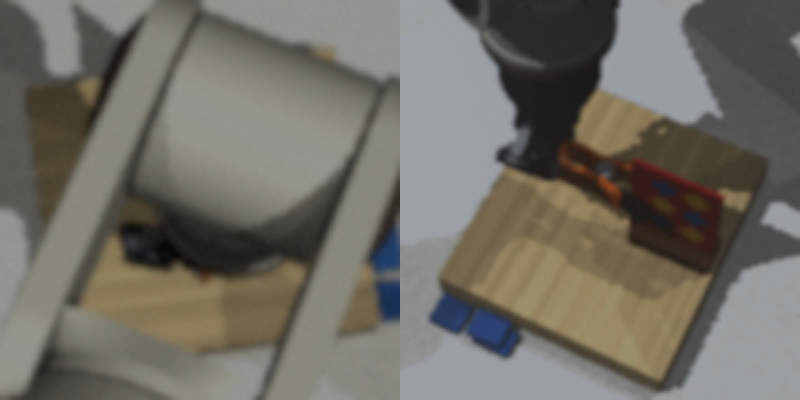

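The right panel shows the near jaw at about (650,205) alongside the card, past its edge at (632,200), with a gap and no contact force. Tips are about 22 mm past the edge, at heights of 82–107 mm. I'll hand in.

```bash
python3 -c "
from station import arm
print(arm.hand_in())"
```

```text
the job is handed in; nothing more can be done
None
```

I handed the job in with the offcuts wiped onto the table, the scraper standing upright on the table, and the clip held open around the card's near edge, tips about 22 mm past it and touching nothing by camera and force readings; no verdict came back.

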